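# Load the label unwinder and hold its tension arm open for threading

### The arm

A 7-joint arm with a two-finger parallel gripper is mounted at the origin on a cart in front of the work surface, level with it; the furniture and walls round the work are solid. World frame = base frame: x ahead of the robot, y to its left, z up, the work surface at z = 0. Lengths are in m, angles in rad, forces in N, time in s.
With the tool pointing down it reaches from about 0.425 to 0.875 m from the base axis. Payload 4.7 kg.
Tool frame: the origin (TCP) lies midway between the tips of the shut fingers; the grasp point (between the pads) lies 19 mm behind it; x points along the fingers, z is the direction in which the jaws open and shut, and the axes are right-handed (so a half turn about x gives the same grasp; the last joint's range is limited). The gripper opens to 87 mm and grips with 3 to 60 N. Pads are 19 mm wide; open, the fingers measure 117 mm over their backs; the gripper's body (75 mm by 190 mm) begins 51 mm behind the grasp point.
Start: joints at [0.014, 0.321, -0.07, 1.45, 0.023, 1.371, -0.057], TCP at [0.65, -0, 0.223] pointing down, gripper open.
Joint ranges: [-2.86, 2.86], [-0.3, 2.09], [-1.38, 1.24], [0.06, 2.45], [-1.56, 4.7], [0.09, 2.05], [-2.69, 2.69]. Speed limits (rad/s): [2.57, 2.57, 3.14, 3.14, 3.14, 3.14, 3.14].

### API

Orientations are given as a rotation vector (axis times angle).
In Python, from bench import ctrl gives the robot as it stands.
- The arm moves only by the shell command python3 -m pendant 'ROWS' [OPENING] [FORCE]. ROWS is JSON, a list of rows, each an object with "travel": the shift along the tool's x, y, z in m, a list of three; "twist": the turn about the tool's x in rad. In form: [{"travel": [x, y, z], "twist": twist}, ...]. A call has 1 to 10 rows; each row is the pose to reach, as a shift and turn from the pose measured when the call began, along the tool's axes at that moment; what a row does not reach only later rows make up. A row lasts 1/8 s, in which the tool goes at most 62.5 mm and 10.7 degrees, less where a joint would pass 70% of its speed; a pose out of reach is approached as far as the arm can. A call with a gripper value outside its range is refused whole. OPENING is the opening, from -1 (shut) to 1 (fully open), so that 0 is half open, set as the call begins (- or left out, the last holds). The fingers move at their own pace and stop on an object; FORCE is the grip in N (left out, the last holds). Time passes only in rows, so rows that repeat a pose let the fingers close. It gives the time, the measured TCP pose, the force and the opening at its end, in the units of the state.
- ctrl.get_state(): the state, without advancing time (a new reading comes with each control period).
- ctrl.get_image(name): name is "side" or "top"; returns the picture (420x560x3 uint8, red, green, blue); there is no depth.
- ctrl.camera_model(name): a dict with "K" (3x3 intrinsics, pixels), "distortion" ([k1, k2, p1, p2, k3] as OpenCV has them; the pictures are not rectified), "rvec" (rotation vector, rad) and "tvec" (3), from world to camera coordinates, as OpenCV has them. Camera axes: x right, y down, z forward; pixel columns grow to the right and rows downward; lengths in m; the calibration is good to about 2 mm. A picture is of the moment at which its call begins. camera_model takes no time and is no camera call.
- ctrl.close_job(): hands the job in, once; it reports no verdict.
The state is a dict: "time": time; "joint_positions": joint angles; "qd": joint speeds; "joint_torque": joint torques, N m; "position": TCP position; "tool_rot": TCP orientation; "ft_force": force on the tool from outside, world axes, zero at the start; "torque": the same for the moment, N m; "grip_width": opening from 0.0 (shut) to 1.0 (fully open).
Only numpy, scipy, OpenCV 4.12 (cv2) and the standard library are available. Lean on these libraries where they do the work, as an engineer would, in place of code of your own. Each camera call takes 0.05 s, during which the arm holds its last target.

### The job

From the food tray, take the one full label roll (the thickest of those standing in it) and slide it over the spindle of the label unwinder, right down onto the platter, and let it go; leave the tray and everything else in it there. Then swing the unwinder's spring-loaded tension arm forward, against its spring, as far as its front stop, and finish with the gripper still holding it there, so that a colleague can thread the label strip.

Things in the scene. Friction and masses are not known exactly. Their poses are not given: they have to be found in the camera images.
- unwinder: Label unwinder, fixed to the table: a plain steel base plate 200 mm (x) by 250 mm (y), its top 14 mm above the table. Origin: centre of its underside, on the table. At yaw 0 its x axis points away from the robot and y to the left. In its frame (mm, x y): spindle at 30, 55; tension-arm pivot post at 45, -30 (62 mm high, 26 mm across); a fixed guide roller 26 mm across and 87 mm high at -78, 85; two rubber-sleeved stop pins 32 mm high beside the tension arm.
- spindle_top (a point): Tip of the upright spindle, 79 mm above the table. The spindle is 22 mm across, narrowing to 12 mm in its top 13 mm; it stands on an aluminium platter 84 mm across that turns freely with it.
- spindle_foot (a point): Point on the spindle's axis at the platter's top face, 27 mm above the table; the underside of a seated roll lies here. z is up.
- tension_arm (a joint): Angle of the tension arm about its upright pivot, rad. 0: at rest, pressed by its coil spring against the rear stop, pointing along the base plate's -y (to the right). It grows as the arm swings clockwise seen from above, forward towards the plate's front (-x) edge; 1.2: hard against the front stop. The spring pushes back with about 4 N at the guide roller at rest and 8 N at the front stop, and swings the arm right back if it is let go.
- tension_pivot (a point): Point on the upright axis of the tension arm's pivot, 22 mm above the table.
- guide_roller_mid (a point): Centre of the upright white guide roller on the free end of the tension arm, 65 mm above the table and 95 mm from the pivot axis. The roller is 18 mm across from 31 to 94 mm above the table, turns freely on its pin, has a 13 mm cap reaching 99 mm and a 26 mm flange at its foot; it can be gripped from above or pushed. The arm bar below it is 16 mm wide, 18 to 25 mm above the table.
- roll_tray: White open food tray, loose, 206 mm (its x) by 255 mm (its y), rim 66 mm high; inside 166 by 216 mm, floor 6 mm above the table. Origin: centre of its underside. Four rolls stand upright in it, one in each quarter, their centres about 36 mm (x) and 48 mm (y) from the tray's centre.
- full_roll_mid (a point): Centre of the full label roll: white paper on a cardboard core, 56 mm across, 50 mm high, about 0.12 kg, with a 26 mm hole right through along its z; it stands upright. Which quarter of the tray it stands in varies.
- used_roll_a_mid (a point): Centre of a part-used label roll, 41 mm across, 50 mm high, upright in the tray; stays there.
- used_roll_b_mid (a point): Centre of a nearly finished label roll, 36 mm across, 50 mm high, upright in the tray; stays there.
- bare_core_mid (a point): Centre of an empty cardboard core, 30 mm across, 50 mm high, upright in the tray; stays there.
Things that resemble listed ones, but are neither listed nor needed, are in the scene too. Leave any yellow look-alike of the part that bears full_roll_mid alone.

How it is judged:
By the outcome, as a careful person would: the job done as asked, in the order asked, and still so for the second after the job is handed in, while the arm keeps its last pose, push and grip.
It also fails if it takes over 64 s, if anything falls off the work surface, if the arm or the gripper's body presses on something with over 40 N, if the wrist force passes 120 N, or if a joint passes its speed limit or range.

## Working session

There is one attempt and no reset: what is moved stays moved. The work goes in short steps, Python scripts to look and compute and a shell command to move; the robot and the scene stay as the last step left them, time stands still between calls to the robot, and variables do not carry over. Pictures are saved under pics/ and viewed, and the job is handed in when it is done.

```bash
mkdir -p pics; ls
python3 - <<'E'
from bench import ctrl
import cv2
s=ctrl.get_state();print({k:s[k] for k in ['time','position','tool_rot','ft_force','grip_width']})
for n in ['side','top']:
    cv2.imwrite(f'pics/{n}0.png',ctrl.get_image(n)[:,:,::-1])
    print(n,ctrl.camera_model(n))
E
```

```text
pics
{'time': 0.0, 'position': array([ 6.49461005e-01, -6.24102241e-05,  2.21446343e-01]), 'tool_rot': array([-9.15320291e-05,  1.57269830e+00, -6.62372953e-05]), 'ft_force': array([-0.49566476, -0.19148893, -0.55671658]), 'grip_width': 1.0009252169411769}
side {'K': array([[444.57459926,   0.        , 286.82879171],
       [  0.        , 444.57459926, 211.19080559],
       [  0.        ,   0.        ,   1.        ]]), 'distortion': array([0.02353796, 0.        , 0.        , 0.        , 0.        ]), 'rvec': array([ 1.98905572, -0.40895185,  0.2847256 ]), 'tvec': array([-0.50105258,  0.13003713,  0.86075283])}
top {'K': array([[519.58103239,   0.        , 278.25561944],
       [  0.        , 519.58103239, 205.55228994],
       [  0.        ,   0.        ,   1.        ]]), 'distortion': array([0.03990466, 0.        , 0.        , 0.        , 0.        ]), 'rvec': array([ 2.02046726, -2.20142052,  0.2347639 ]), 'tvec': array([-0.05502683,  0.49998759,  1.31066813])}
```

View pics/side0.png

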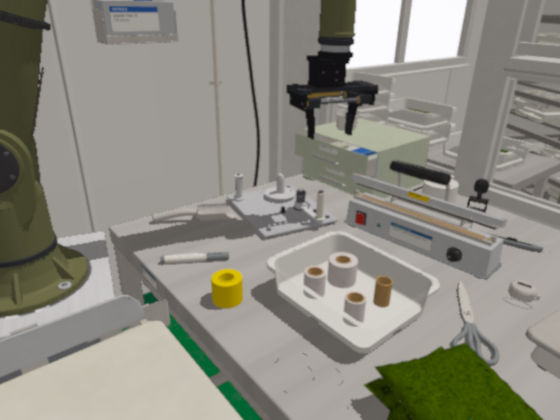

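View pics/top0.png

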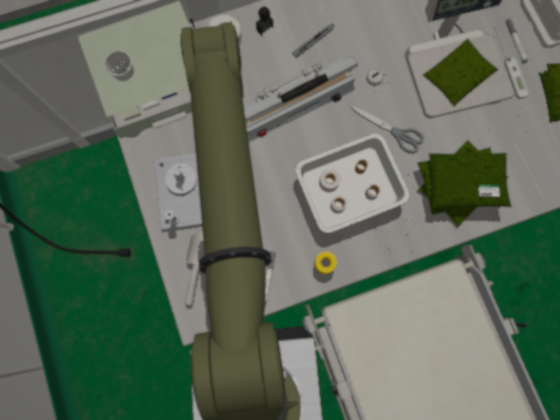

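Run:
```python
import cv2,numpy as np
s=cv2.imread('pics/side0.png');t=cv2.imread('pics/top0.png')
a=cv2.resize(s[165:240,215:350],None,fx=5.9,fy=5.9,interpolation=cv2.INTER_CUBIC)
cv2.imwrite('pics/c1.png',a)
cv2.imwrite('pics/c2.png',cv2.resize(t[130:240,285:415],None,fx=5.4,fy=5.4,interpolation=cv2.INTER_CUBIC))
cv2.imwrite('pics/c3.png',cv2.resize(s[225:350,260:440],None,fx=4.4,fy=4.4,interpolation=cv2.INTER_CUBIC))
cv2.imwrite('pics/c4.png',cv2.resize(t[140:240,145:245],None,fx=5.9,fy=5.9,interpolation=cv2.INTER_CUBIC))
```

```text
(no output)
```

View pics/c1.png

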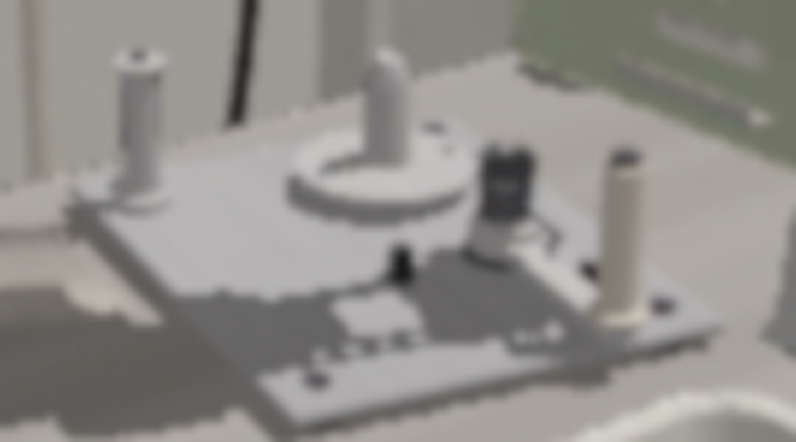

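View pics/c2.png

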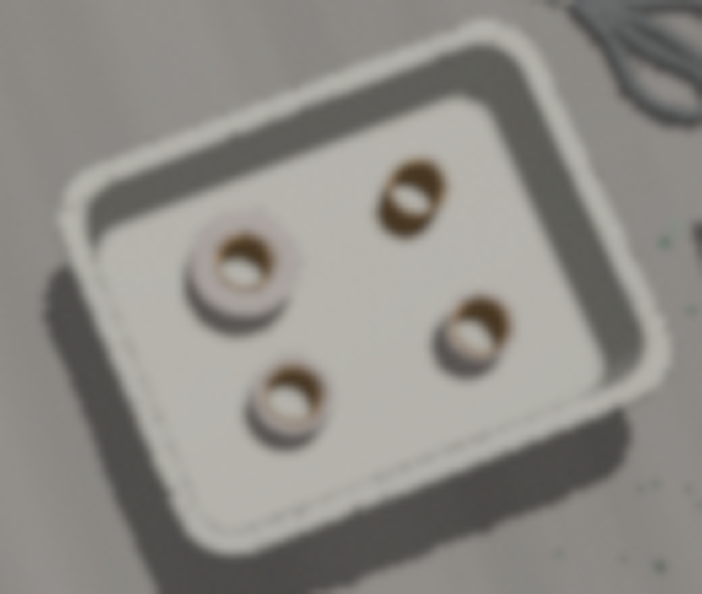

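View pics/c3.png

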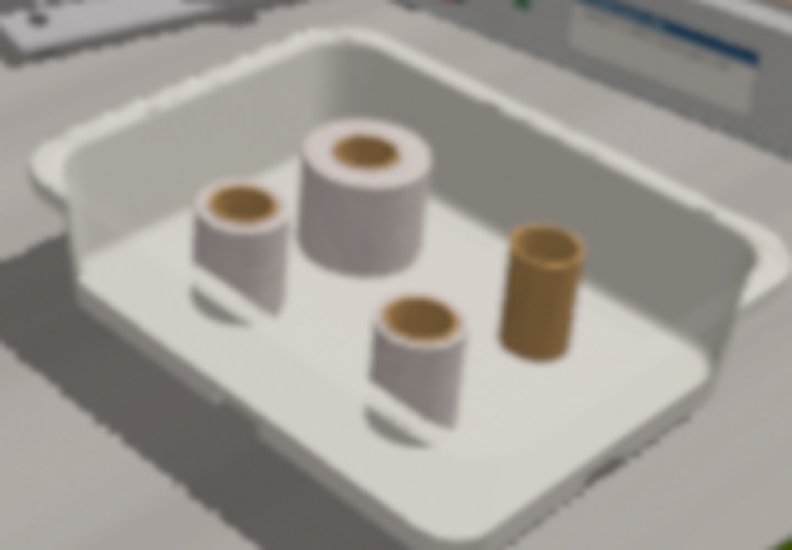

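View pics/c4.png

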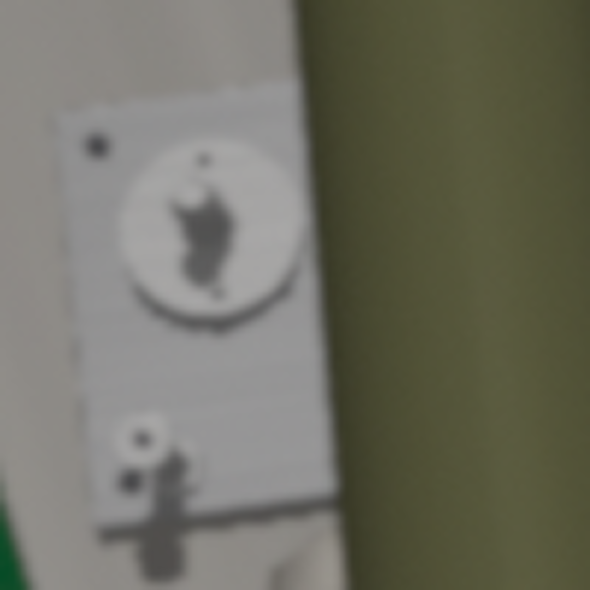

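```bash
cat > h.py <<'E'
from bench import ctrl
import cv2,numpy as np
def ray(n,px):
    m=ctrl.camera_model(n);R=cv2.Rodrigues(m['rvec'])[0]
    u=cv2.undistortPoints(np.array([[px]],float),m['K'],m['distortion'])[0,0]
    return -R.T@m['tvec'], R.T@np.array([u[0],u[1],1.])
def onz(n,px,z):
    o,d=ray(n,px);return o+d*(z-o[2])/d[2]
def tri(ps,pt):
    A=[];b=[]
    for n,p in(('side',ps),('top',pt)):
        o,d=ray(n,p);d/=np.linalg.norm(d);P=np.eye(3)-np.outer(d,d);A.append(P);b.append(P@o)
    return np.linalg.lstsq(np.vstack(A),np.hstack(b),rcond=None)[0]
def proj(n,X):
    m=ctrl.camera_model(n);return cv2.projectPoints(np.array(X,float).reshape(-1,1,3),m['rvec'],m['tvec'],m['K'],m['distortion'])[0][:,0]
E
python3 - <<'E'
from h import *
np.set_printoptions(precision=4,suppress=True)
def p(l,n,px,z):print(l,n,onz(n,px,z))
p('full','top',(330.4,178.5),.056);p('full','side',(343.2,259.5),.056);print(tri((343.2,259.5),(330.4,178.5)))
p('usedA','top',(285+292/5.4,130+393/5.4),.056);p('usedA','side',(260+241/4.4,225+204/4.4),.056)
p('b','top',(285+480/5.4,130+322/5.4),.056)
p('core','top',(285+418/5.4,130+188/5.4),.056)
p('platter','top',(180.9,178.6),.027)
p('tip','top',(177.2,172.2),.079);p('tip','side',(280.8,173.5),.079)
p('groll','side',(320.9,191.3),.099);p('pivot','side',(301.1,190.4),.062)
p('fixed','side',(238.7,174.8),.087);p('fixed','top',(169.1,214.2),.087)
for q in((0,0),): 
  for c in((65,110),(100,530)): p('corner c4','top',(145+c[0]/5.9,140+c[1]/5.9),.014)
for c in ((80,205),(485,25),(650,365),(225,545)): p('tray rim','top',(285+c[0]/5.4,130+c[1]/5.4),.066)
E
```

```text
full top [ 0.5541 -0.2414  0.056 ]
full side [ 0.5536 -0.2478  0.056 ]
[ 0.5561 -0.2423  0.052 ]
usedA top [ 0.4867 -0.2571  0.056 ]
usedA side [ 0.4852 -0.2635  0.056 ]
b top [ 0.5141 -0.3522  0.056 ]
core top [ 0.5842 -0.3302  0.056 ]
platter top [0.596  0.1578 0.027 ]
tip top [0.5991 0.1578 0.079 ]
tip side [0.5988 0.1568 0.079 ]
groll side [ 0.6189 -0.0299  0.099 ]
pivot side [0.6174 0.0697 0.062 ]
fixed side [0.4857 0.1675 0.087 ]
fixed top [0.4876 0.1818 0.087 ]
corner c4 top [0.6622 0.2253 0.014 ]
corner c4 top [0.4624 0.2169 0.014 ]
tray rim top [ 0.5871 -0.1628  0.066 ]
tray rim top [ 0.6619 -0.3712  0.066 ]
tray rim top [ 0.4835 -0.4288  0.066 ]
tray rim top [ 0.4135 -0.2157  0.066 ]
```

Four candidates stand in the tray, given as pixels in top / side view:
- Wide white roll: (330,179) / (343,260).
- Thinner white rolls: (339,203) / (315,271), and (374,190) / (355,297).
- Brown bare core: (362,165) / (384,281).

There is also a yellow look-alike outside the tray at (326,263) top. The full roll is the wide white one: the crops show by far the thickest paper ring there. It stands in the tray's far-left quarter. I'll move above it with the jaws along the tray's y.

```bash
python3 -m pendant '[{"travel":[0,-0.035,-0.014],"twist":0.17},{"travel":[0,-0.07,-0.028],"twist":0.35},{"travel":[0,-0.105,-0.042],"twist":0.52},{"travel":[0,-0.14,-0.056],"twist":0.7},{"travel":[0,-0.175,-0.07],"twist":0.87},{"travel":[0,-0.21,-0.084],"twist":1.05},{"travel":[0.02,-0.243,-0.095],"twist":1.22},{"travel":[0.06,-0.243,-0.095],"twist":1.22},{"travel":[0.06,-0.243,-0.095],"twist":1.22}]' 0.6 30
python3 - <<'E'
from h import *
for n in['side','top']: cv2.imwrite(f'pics/{n}1.png',ctrl.get_image(n)[:,:,::-1])
s=cv2.imread('pics/side1.png');t=cv2.imread('pics/top1.png')
cv2.imwrite('pics/d1.png',cv2.resize(s[150:350,250:450],None,fx=3,fy=3,interpolation=cv2.INTER_CUBIC))
cv2.imwrite('pics/d2.png',cv2.resize(t[130:280,130:330],None,fx=4,fy=4,interpolation=cv2.INTER_CUBIC))
E
```

```text
time: 1.23
position: [0.5517, -0.2421, 0.1582]
tool_rot: [0.946, 1.364, -0.951]
ft_force: [0.2, 0.4, 0.1]
grip_width: 0.8
```

View pics/d1.png

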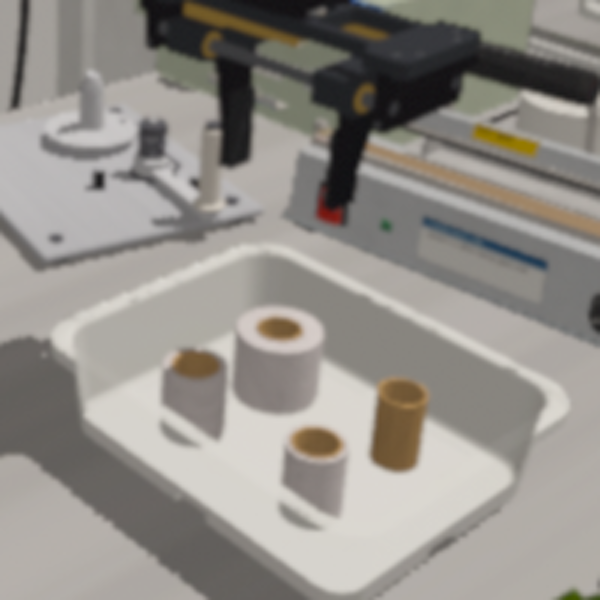

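View pics/d2.png

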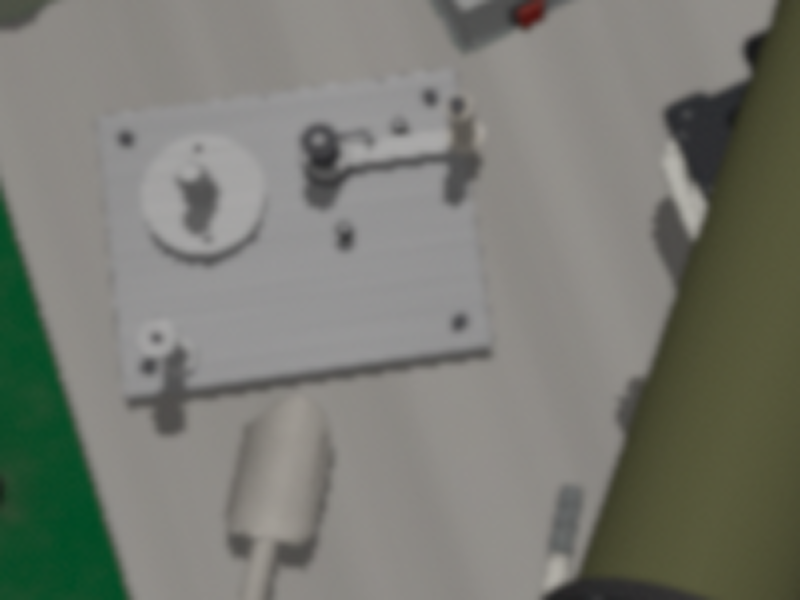

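Run:
```python
from h import *
from scipy.spatial.transform import Rotation as R
np.set_printoptions(precision=4,suppress=True)
s=ctrl.get_state();P=s['position'];M=R.from_rotvec(s['tool_rot']).as_matrix();print(P,s['grip_width'],'\n',M)
w=s['grip_width']*.087/2+.006
for k in(-1,0,1):print('fingertip proj in d1',(proj('side',P+k*w*M[:,2])-[250,150])*3)
im=cv2.imread('pics/top0.png')
hsv=cv2.cvtColor(im,cv2.COLOR_BGR2HSV)
def q(x,y):return(130+x/4,130+y/4)
for l,x,y,z in[('platter',203,196,.027),('tip',189,172,.079),('pivot',320,138,.062),('groll',458,104,.099),('fixed',157,337,.087),
 ('c1',100,118,.014),('c2',452,70,.014),('c3',490,350,.014),('c4',127,398,.014),('stop2',345,228,.032),('stop1',400,125,.032)]:
    print(l,onz('top',q(x,y),z))
# full roll check side
for l,x,y in(('full side',279,328),): print(l,onz('side',(250+x/3,150+y/3),.056))
```

```text
[ 0.5548 -0.2424  0.1622] 0.7933692842705347 
 [[-0.0019  0.9387  0.3448]
 [ 0.0003  0.3448 -0.9387]
 [-1.     -0.0017 -0.0009]]
fingertip proj in d1 [[238.6512 151.2674]]
fingertip proj in d1 [[289.9211 172.1619]]
fingertip proj in d1 [[344.6754 194.469 ]]
platter [0.5949 0.1583 0.027 ]
tip [0.597  0.1577 0.079 ]
pivot [0.6181 0.0733 0.062 ]
groll [ 0.6218 -0.021   0.099 ]
fixed [0.4874 0.1814 0.087 ]
c1 [0.66   0.2282 0.014 ]
c2 [ 0.6741 -0.0151  0.014 ]
c3 [ 0.4751 -0.0265  0.014 ]
c4 [0.4634 0.2174 0.014 ]
stop2 [0.5631 0.0636 0.032 ]
stop1 [0.632  0.0221 0.032 ]
full side [ 0.5535 -0.2472  0.056 ]
```

```bash
python3 -m pendant '[{"travel":[0.03,0,0],"twist":0},{"travel":[0.06,0,0],"twist":0},{"travel":[0.085,0,0],"twist":0},{"travel":[0.085,0,0],"twist":0},{"travel":[0.085,0,0],"twist":0}]'
python3 - <<'E'
from h import *
np.set_printoptions(precision=4,suppress=True)
a=[]
for i in range(4):
    im=ctrl.get_image('side'); a.append(ctrl.get_state()['position'])
print(np.array(a))
cv2.imwrite('pics/side2.png',im[:,:,::-1])
s=cv2.imread('pics/side2.png')
cv2.imwrite('pics/e1.png',cv2.resize(s[180:330,270:420],None,fx=4,fy=4,interpolation=cv2.INTER_CUBIC))
E
```

```text
time: 1.95
position: [0.5563, -0.2425, 0.0794]
tool_rot: [0.945, 1.354, -0.945]
ft_force: [-0.3, -0.3, -1.1]
grip_width: 0.804
[[ 0.5563 -0.2427  0.0795]
 [ 0.5562 -0.2427  0.0794]
 [ 0.5558 -0.2427  0.079 ]
 [ 0.5556 -0.2426  0.0787]]
```

View pics/e1.png

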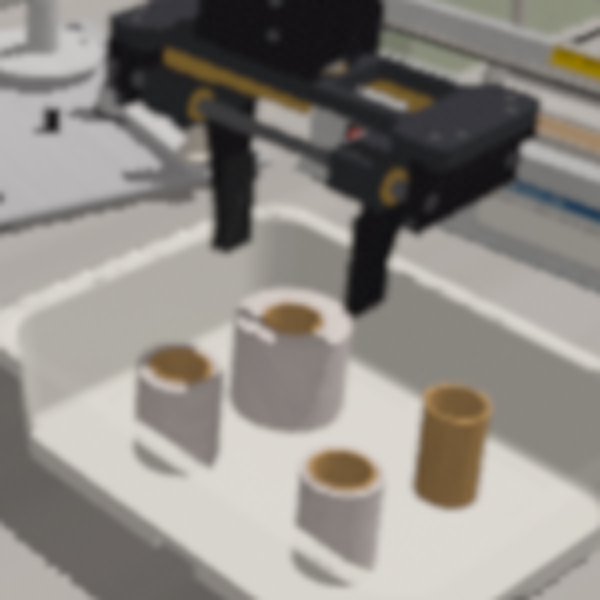

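Run:
```python
from h import *
np.set_printoptions(precision=4,suppress=True)
P=ctrl.get_state()['position'];print(P)
f=lambda p:(np.array(p)-[270,180])*4
print(f(proj('side',P)[0]), f(proj('side',[P[0],P[1],.056])[0]), f(proj('side',[P[0],P[1]-.01,.056])[0]),f(proj('side',[P[0]+.01,P[1],.056])[0]))
```

```text
[ 0.5556 -0.2426  0.0787]
[294.4468 270.3347] [290.8696 311.7271] [301.7055 322.1484] [309.0493 307.5687]
```

```bash
python3 -m pendant '[{"travel":[0.02,-0.0025,0],"twist":0},{"travel":[0.04,-0.0025,0],"twist":0},{"travel":[0.055,-0.0025,0],"twist":0},{"travel":[0.063,-0.0025,0],"twist":0},{"travel":[0.063,-0.0025,0],"twist":0}]'
python3 - <<'E'
from h import *
print(ctrl.get_state()['position'])
cv2.imwrite('pics/e2.png',cv2.resize(ctrl.get_image('side')[180:330,270:420,::-1],None,fx=4,fy=4,interpolation=cv2.INTER_CUBIC))
E
```

```text
time: 2.78
position: [0.5529, -0.2433, 0.0149]
tool_rot: [0.946, 1.356, -0.946]
ft_force: [-0.1, 0.1, 0.2]
grip_width: 0.797
[ 0.55288534 -0.24333086  0.0149489 ]
```

View pics/e2.png

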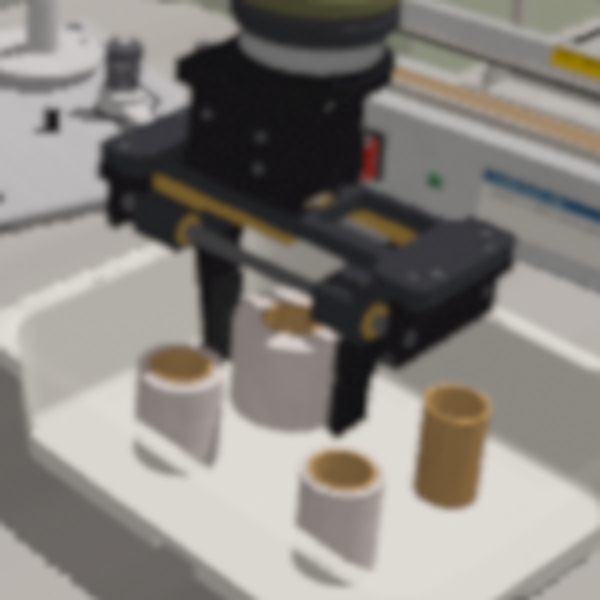

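The fingers straddle the roll on both sides, with finger edges near (215,350) and (350,400) in the crop. Next I close and lift.

```bash
python3 -m pendant '[{"travel":[0,0,0],"twist":0},{"travel":[0,0,0],"twist":0},{"travel":[0,0,0],"twist":0},{"travel":[0,0,0],"twist":0},{"travel":[0,0,0],"twist":0},{"travel":[0,0,0],"twist":0}]' -1 25
python3 -m pendant '[{"travel":[-0.03,0,0],"twist":0},{"travel":[-0.07,0,0],"twist":0},{"travel":[-0.11,0,0],"twist":0},{"travel":[-0.13,0,0],"twist":0},{"travel":[-0.13,0,0],"twist":0},{"travel":[-0.13,0,0],"twist":0}]'
python3 - <<'E'
from h import *
print(ctrl.get_state()['position'])
cv2.imwrite('pics/e3.png',cv2.resize(ctrl.get_image('side')[100:300,250:450,::-1],None,fx=3,fy=3,interpolation=cv2.INTER_CUBIC))
E
```

```text
time: 3.58
position: [0.5538, -0.2436, 0.0162]
tool_rot: [0.946, 1.354, -0.946]
ft_force: [-0.9, 1.3, 5.9]
grip_width: 0.643
time: 4.32
position: [0.5526, -0.2432, 0.1444]
tool_rot: [0.946, 1.357, -0.947]
ft_force: [0.5, -0.1, -2.0]
grip_width: 0.645
[ 0.55260174 -0.24317219  0.14437594]
```

View pics/e3.png

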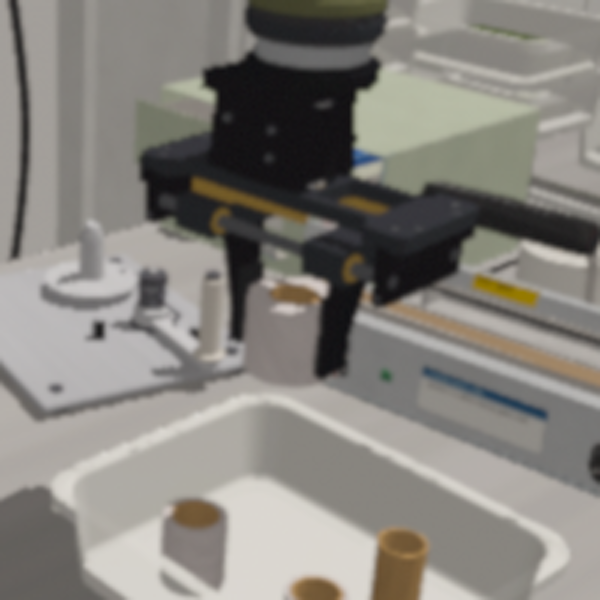

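```bash
python3 -m pendant '[{"travel":[0,0.01,-0.02],"twist":0},{"travel":[0,0.03,-0.06],"twist":0},{"travel":[0,0.054,-0.11],"twist":0},{"travel":[0,0.08,-0.16],"twist":0},{"travel":[0,0.104,-0.21],"twist":0},{"travel":[0,0.13,-0.26],"twist":0},{"travel":[0,0.153,-0.31],"twist":0},{"travel":[0,0.172,-0.347],"twist":0},{"travel":[0,0.179,-0.361],"twist":0},{"travel":[0,0.179,-0.361],"twist":0}]'
python3 -m pendant '[{"travel":[0,0,0],"twist":0},{"travel":[0,0,0],"twist":0}]'
python3 - <<'E'
from h import *
for n in['side','top']: cv2.imwrite(f'pics/{n}3.png',ctrl.get_image(n)[:,:,::-1])
print(ctrl.get_state()['position'])
s=cv2.imread('pics/side3.png')
cv2.imwrite('pics/f1.png',cv2.resize(s[80:230,210:360],None,fx=4,fy=4,interpolation=cv2.INTER_CUBIC))
E
```

```text
time: 5.62
position: [0.5953, 0.1578, 0.1429]
tool_rot: [0.943, 1.359, -0.947]
ft_force: [0.5, -0.4, -0.8]
grip_width: 0.649
time: 5.88
position: [0.5954, 0.1553, 0.1427]
tool_rot: [0.944, 1.358, -0.951]
ft_force: [-0.1, 0.6, -1.4]
grip_width: 0.644
[0.59546888 0.15618471 0.14296727]
```

View pics/f1.png

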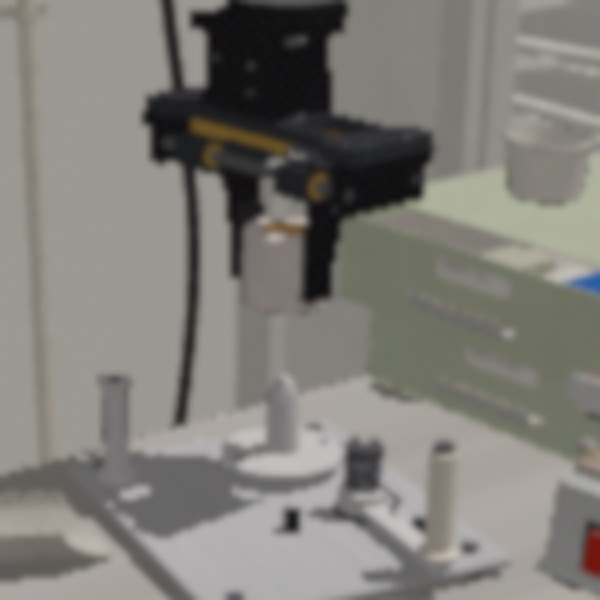

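View pics/top3.png

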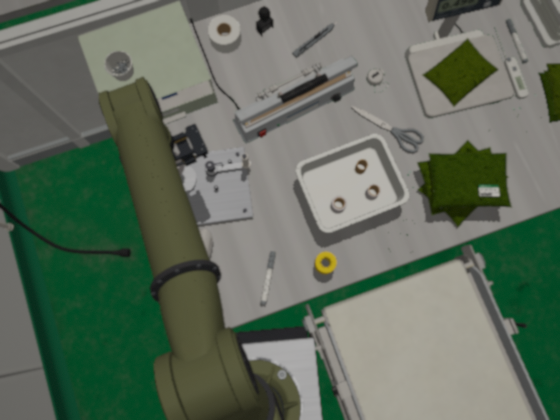

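Run:
```python
from h import *
np.set_printoptions(precision=2,suppress=True)
s=cv2.imread('pics/side3.png')
cv2.imwrite('pics/g1.png',cv2.resize(s[125:165,260:310],None,fx=12,fy=12,interpolation=cv2.INTER_CUBIC))
cv2.imwrite('pics/g2.png',cv2.resize(s[165:210,260:310],None,fx=12,fy=12,interpolation=cv2.INTER_CUBIC))
th=np.linspace(0,2*np.pi,72)
def cyl(x,y,r,z):return proj('side',np.c_[x+r*np.cos(th),y+r*np.sin(th),np.full(72,z)])
P=ctrl.get_state()['position'];zb=.1335
for nm,x,y in(('0',.596,.158),('x+5',.601,.158),('y+5',.596,.163)):
    b=(cyl(x,y,.028,zb)-[260,125])*12;t=(cyl(x,y,.028,zb+.05)-[260,125])*12
    print(nm,'g1: bottom L/R x',b[:,0].min(),b[:,0].max(),'low y',b[:,1].max(),'top: L',t[:,0].min())
    tip=(cyl(x,y,.006,.079)-[260,165])*12; m=(cyl(x,y,.011,.06)-[260,165])*12;pl=(cyl(x,y,.042,.027)-[260,165])*12
    print('  g2: tip centre',tip.mean(0),'body@.06 L/R',m[:,0].min(),m[:,0].max(),'platter L,R,low',pl[:,0].min(),pl[:,0].max(),pl[:,1].max())
```

```text
0 g1: bottom L/R x 109.476646891997 368.22972772379285 low y 387.5757290982507 top: L 110.04499936322759
  g2: tip centre [236.03 101.72] body@.06 L/R 185.13300054210345 284.0010518374427 platter L,R,low 46.00167859336648 419.18085504988994 394.23128285811276
x+5 g1: bottom L/R x 130.90636478400324 389.2331986938216 low y 384.88159796899924 top: L 131.88933191524825
  g2: tip centre [256.81  98.83] body@.06 L/R 205.85474047015805 304.5642148206348 platter L,R,low 66.70868214543361 439.2958200756191 390.8360454858339
y+5 g1: bottom L/R x 100.87641462631518 358.71986916608876 low y 380.41670042222097 top: L 101.27567056510247
  g2: tip centre [227.18  94.19] body@.06 L/R 176.5096522168135 275.03927418422313 platter L,R,low 37.9476907566052 409.86333478945903 385.57717324768146
```

View pics/g1.png

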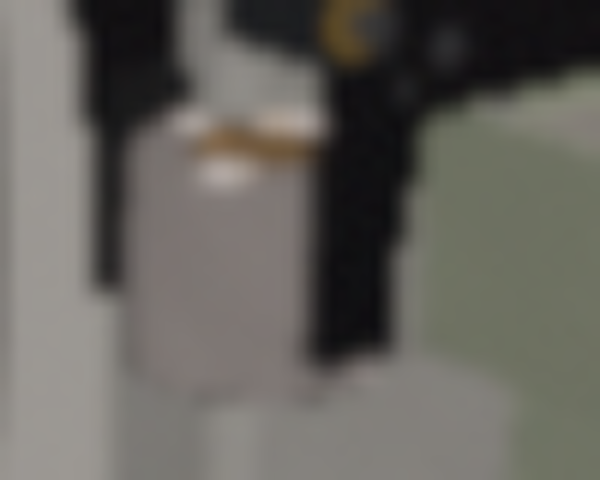

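View pics/g2.png

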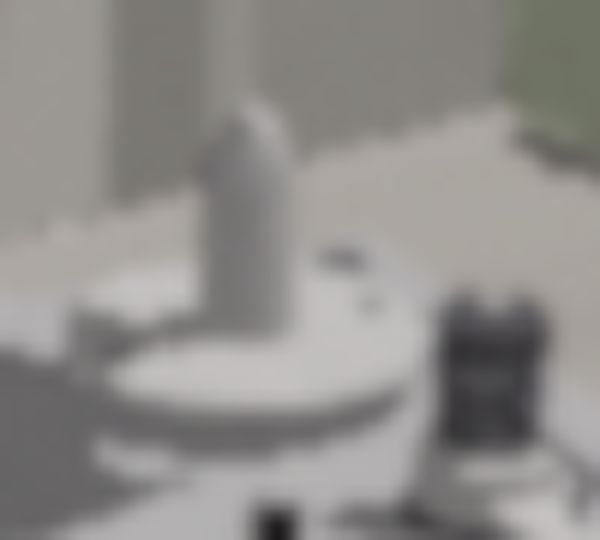

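```bash
python3 -m pendant '[{"travel":[0.02,0,-0.001],"twist":0},{"travel":[0.04,0,-0.001],"twist":0},{"travel":[0.046,0,-0.001],"twist":0},{"travel":[0.046,0,-0.001],"twist":0},{"travel":[0.046,0,-0.001],"twist":0}]'
python3 - <<'E'
from h import *
np.set_printoptions(precision=4,suppress=True)
a=[]
for i in range(6): im=ctrl.get_image('side');a.append(ctrl.get_state()['position'])
print(np.array(a))
cv2.imwrite('pics/g3.png',cv2.resize(im[140:210,255:325,::-1],None,fx=8,fy=8,interpolation=cv2.INTER_CUBIC))
E
```

```text
time: 6.6
position: [0.5954, 0.1573, 0.0975]
tool_rot: [0.945, 1.358, -0.948]
ft_force: [0.0, 0.5, -1.3]
grip_width: 0.642
[[0.5955 0.1574 0.0977]
 [0.5955 0.1573 0.0978]
 [0.5955 0.1573 0.0977]
 [0.5953 0.1573 0.0976]
 [0.5953 0.1572 0.0975]
 [0.5952 0.1572 0.0974]]
```

View pics/g3.png

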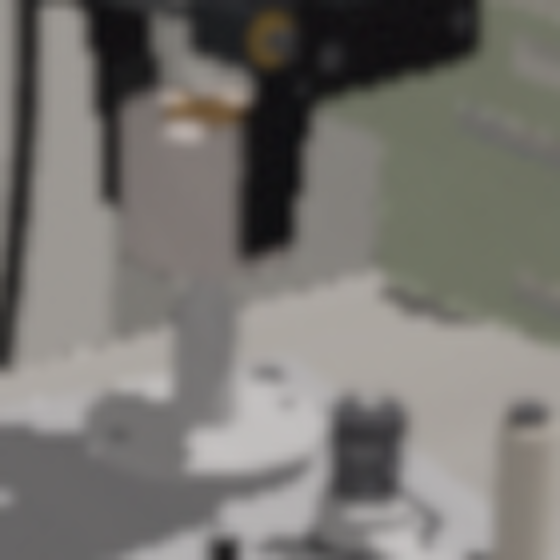

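```bash
python3 -m pendant '[{"travel":[0.008,0,0],"twist":0},{"travel":[0.015,0,0],"twist":0},{"travel":[0.02,0,0],"twist":0},{"travel":[0.025,0,0],"twist":0},{"travel":[0.025,0,0],"twist":0}]'
```

```text
time: 7.52
position: [0.5947, 0.1571, 0.0718]
tool_rot: [0.944, 1.358, -0.949]
ft_force: [-0.5, -0.1, -1.8]
grip_width: 0.637
```

```bash
python3 -m pendant '[{"travel":[0.008,0,0],"twist":0},{"travel":[0.015,0,0],"twist":0},{"travel":[0.022,0,0],"twist":0},{"travel":[0.026,0,0],"twist":0},{"travel":[0.026,0,0],"twist":0}]'
```

```text
time: 8.15
position: [0.5944, 0.157, 0.0454]
tool_rot: [0.944, 1.359, -0.95]
ft_force: [0.2, -0.1, -0.9]
grip_width: 0.646
```

```bash
python3 -m pendant '[{"travel":[0.004,0,0],"twist":0},{"travel":[0.008,0,0],"twist":0},{"travel":[0.01,0,0],"twist":0},{"travel":[0.01,0,0],"twist":0}]'
```

```text
time: 8.65
position: [0.5945, 0.157, 0.0381]
tool_rot: [0.944, 1.358, -0.95]
ft_force: [-6.5, -1.6, 14.1]
grip_width: 0.642
```

```bash
python3 -m pendant '[{"travel":[0,0,0],"twist":0},{"travel":[0,0,0],"twist":0},{"travel":[0,0,0],"twist":0},{"travel":[0,0,0],"twist":0}]' 0.55
python3 - <<'E'
from h import *
print(ctrl.get_state()['position'])
cv2.imwrite('pics/g4.png',cv2.resize(ctrl.get_image('side')[140:220,245:335,::-1],None,fx=7,fy=7,interpolation=cv2.INTER_CUBIC))
E
```

```text
time: 9.15
position: [0.5944, 0.157, 0.0378]
tool_rot: [0.944, 1.359, -0.95]
ft_force: [0.4, 0.2, 0.9]
grip_width: 0.772
[0.59440133 0.15702719 0.03775995]
```

View pics/g4.png

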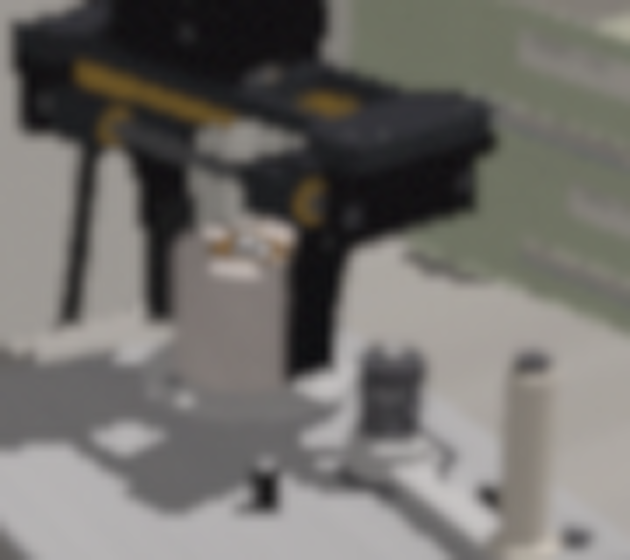

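```bash
python3 -m pendant '[{"travel":[-0.01,0,0],"twist":0},{"travel":[-0.03,0,0],"twist":0},{"travel":[-0.06,0,0],"twist":0},{"travel":[-0.1,0,0],"twist":0},{"travel":[-0.12,0,0],"twist":0},{"travel":[-0.12,0,0],"twist":0},{"travel":[-0.12,0,0],"twist":0}]'
python3 -m pendant '[{"travel":[0,-0.005,0.025],"twist":-0.17},{"travel":[0,-0.01,0.05],"twist":-0.34},{"travel":[0,-0.015,0.075],"twist":-0.51},{"travel":[0,-0.02,0.1],"twist":-0.68},{"travel":[0,-0.025,0.125],"twist":-0.85},{"travel":[0,-0.03,0.15],"twist":-1.02},{"travel":[0,-0.036,0.177],"twist":-1.2},{"travel":[0,-0.036,0.177],"twist":-1.2},{"travel":[0,-0.036,0.177],"twist":-1.2}]'
python3 - <<'E'
from h import *
for n in['side','top']: cv2.imwrite(f'pics/{n}5.png',ctrl.get_image(n)[:,:,::-1])
print(ctrl.get_state()['position'])
s=cv2.imread('pics/side5.png')
cv2.imwrite('pics/h1.png',cv2.resize(s[80:230,230:380],None,fx=4,fy=4,interpolation=cv2.INTER_CUBIC))
s=cv2.imread('pics/top5.png')
cv2.imwrite('pics/h2.png',cv2.resize(s[130:240,130:280],None,fx=4,fy=4,interpolation=cv2.INTER_CUBIC))
E
```

```text
time: 10.07
position: [0.5941, 0.1569, 0.1564]
tool_rot: [0.942, 1.36, -0.952]
ft_force: [-0.1, 0.5, 0.2]
grip_width: 0.772
time: 11.2
position: [0.6205, -0.0205, 0.1552]
tool_rot: [0.016, 1.58, -0.017]
ft_force: [-0.5, 1.3, 0.3]
grip_width: 0.77
[ 0.62088746 -0.01978701  0.15589632]
```

View pics/h1.png

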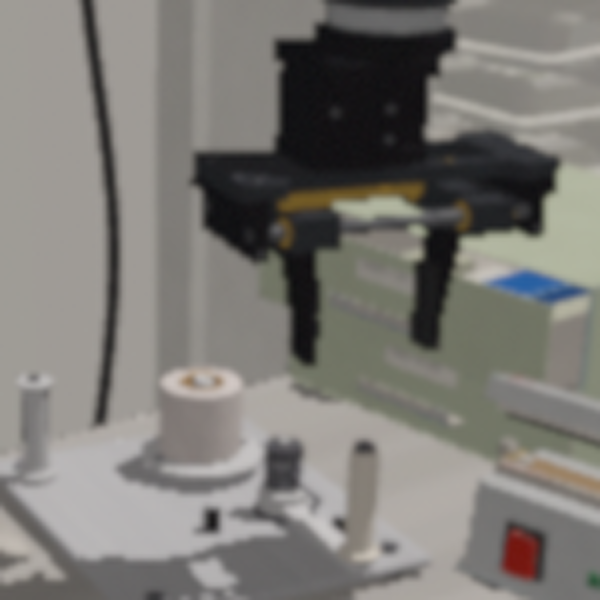

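View pics/h2.png

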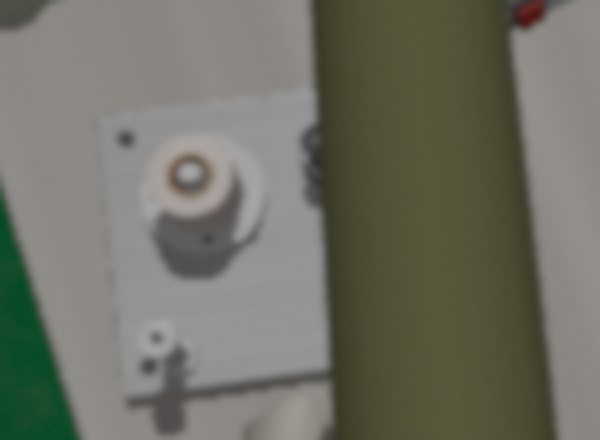

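Run:
```python
from h import *
np.set_printoptions(precision=1,suppress=True)
P=ctrl.get_state()['position']
f=lambda p:(proj('side',p)[0]-[230,80])*4
print(f(P),f([P[0],P[1],.099]),f([P[0]+.01,P[1],.099]),f([P[0],P[1]+.01,.099]))
```

```text
[363.7 345.8] [358.5 438.3] [373.7 435.9] [350.6 432.1]
```

Run:
```python
from h import *
np.set_printoptions(precision=3,suppress=True)
s=cv2.imread('pics/top3.png')
cv2.imwrite('pics/k1.png',cv2.resize(s[80:150,220:320],None,fx=7,fy=7,interpolation=cv2.INTER_CUBIC))
s=cv2.imread('pics/side5.png')
cv2.imwrite('pics/k2.png',cv2.resize(s[140:280,320:480],None,fx=4,fy=4,interpolation=cv2.INTER_CUBIC))
```

```text
(no output)
```

View pics/k1.png

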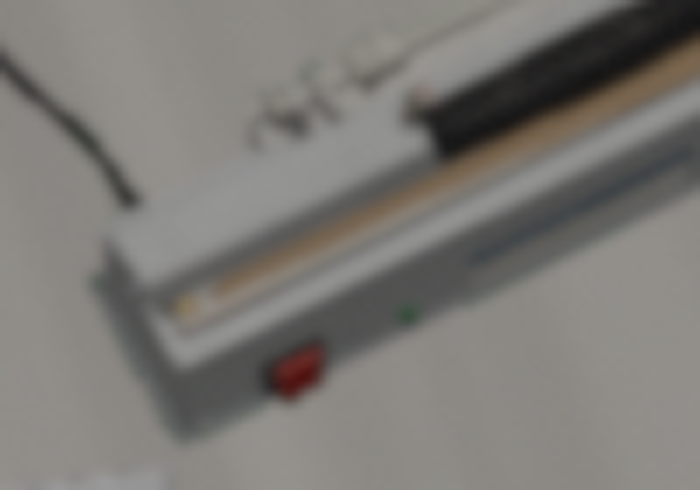

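View pics/k2.png

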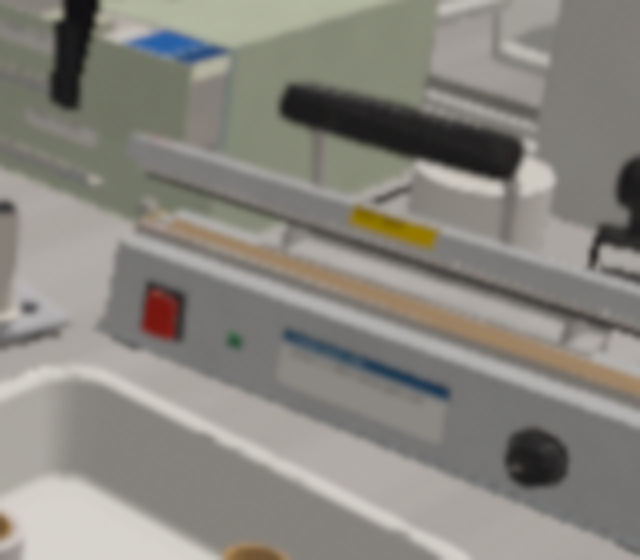

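Run:
```python
from h import *
np.set_printoptions(precision=3,suppress=True)
print('lid', tri((320+132/4,140+160/4),(220+145/7,80+275/7)))
print('body top corner', tri((320+125/4,140+240/4),(220+182/7,80+360/7)))
print('foot',onz('top',(220+185/7,80+435/7),0))
```

```text
lid [ 0.716 -0.017  0.109]
body top corner [ 0.703 -0.029  0.062]
foot [ 0.694 -0.025  0.   ]
```

```bash
python3 -m pendant '[{"travel":[0.02,-0.0015,0.001],"twist":0},{"travel":[0.05,-0.0015,0.001],"twist":0},{"travel":[0.08,-0.0015,0.001],"twist":0},{"travel":[0.091,-0.0015,0.001],"twist":0},{"travel":[0.091,-0.0015,0.001],"twist":0}]' 0
python3 - <<'E'
from h import *
print(ctrl.get_state()['position'])
cv2.imwrite('pics/m1.png',cv2.resize(ctrl.get_image('side')[80:230,230:380,::-1],None,fx=4,fy=4,interpolation=cv2.INTER_CUBIC))
E
```

```text
time: 11.92
position: [0.6203, -0.021, 0.0637]
tool_rot: [0.013, 1.581, -0.015]
ft_force: [0.4, -1.3, -0.9]
grip_width: 0.5
[ 0.6202964  -0.02095461  0.06366758]
```

View pics/m1.png

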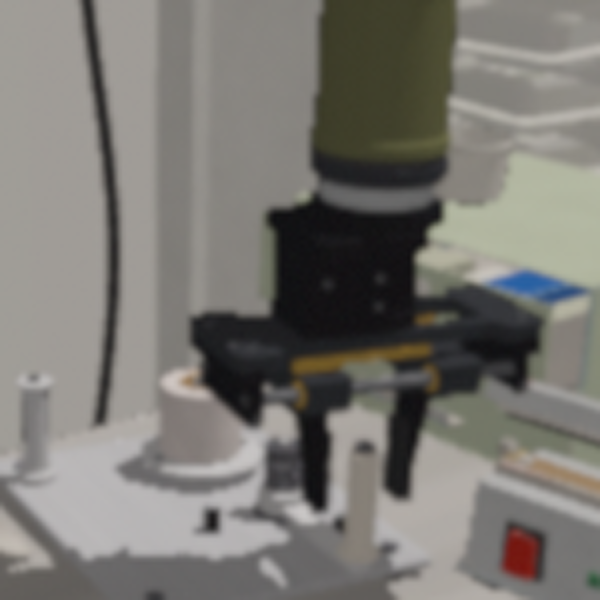

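The fingers straddle the guide roller (cap at (364,447) between the tips at (317,505) and (400,490) in the crop). Next I grip it.

```bash
python3 -m pendant '[{"travel":[0,0,0],"twist":0},{"travel":[0,0,0],"twist":0},{"travel":[0,0,0],"twist":0},{"travel":[0,0,0],"twist":0},{"travel":[0,0,0],"twist":0},{"travel":[0,0,0],"twist":0},{"travel":[0,0,0],"twist":0}]' -1 40
python3 - <<'E'
from h import *
cv2.imwrite('pics/m2.png',cv2.resize(ctrl.get_image('side')[80:230,230:380,::-1],None,fx=4,fy=4,interpolation=cv2.INTER_CUBIC))
E
```

```text
time: 12.85
position: [0.6221, -0.0212, 0.0657]
tool_rot: [0.013, 1.577, -0.015]
ft_force: [3.7, -0.5, 3.2]
grip_width: 0.187
```

View pics/m2.png

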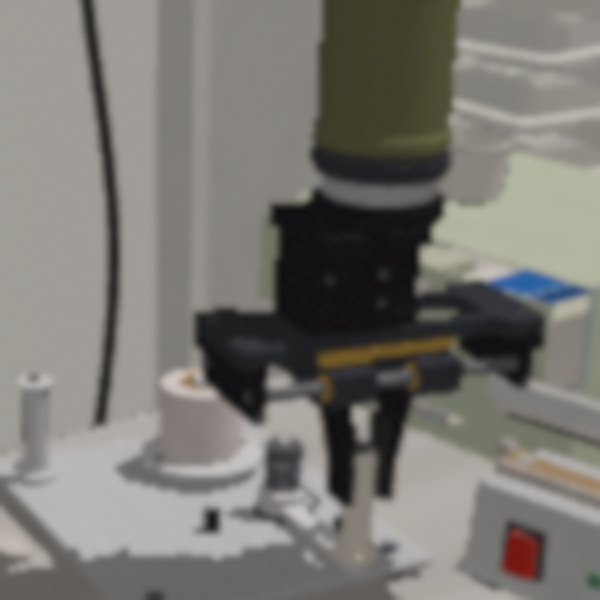

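Run:
```python
from h import *
from scipy.spatial.transform import Rotation as R
np.set_printoptions(precision=4,suppress=True)
s=ctrl.get_state();P=s['position'];M=R.from_rotvec(s['tool_rot']).as_matrix();print(P,'\n',M,s['ft_force'],s['time'])
y=np.radians(3.1)
f=lambda t:.095*np.array([np.sin(y-t),-np.cos(y-t),0])
for t in np.arange(0.1,1.31,.1):print(round(t,2),M.T@(f(t)-f(0)))
```

```text
[ 0.622  -0.0213  0.0657] 
 [[-0.0066  0.0182  0.9998]
 [-0.001   0.9998 -0.0182]
 [-1.     -0.0012 -0.0065]] [ 4.3608 -0.6717  3.4629] 12.9
0.1 [ 0.0001 -0.0002 -0.0095]
0.2 [ 0.0001  0.0005 -0.019 ]
0.3 [ 0.0002  0.0022 -0.0283]
0.4 [ 0.0002  0.0048 -0.0374]
0.5 [ 0.0003  0.0083 -0.0463]
0.6 [ 0.0003  0.0127 -0.0547]
0.7 [ 0.0004  0.0179 -0.0627]
0.8 [ 0.0004  0.0238 -0.0701]
0.9 [ 0.0005  0.0305 -0.0768]
1.0 [ 0.0005  0.0378 -0.0829]
1.1 [ 0.0005  0.0457 -0.0882]
1.2 [ 0.0005  0.054  -0.0927]
1.3 [ 0.0006  0.0628 -0.0963]
```

```bash
python3 -m pendant '[{"travel":[0,0,-0.0095],"twist":0.1},{"travel":[0,0.0005,-0.019],"twist":0.2},{"travel":[0,0.002,-0.0285],"twist":0.3},{"travel":[0,0.005,-0.0375],"twist":0.4},{"travel":[0,0.0085,-0.0465],"twist":0.5},{"travel":[0,0.0125,-0.0545],"twist":0.6},{"travel":[0,0.018,-0.0625],"twist":0.7},{"travel":[0,0.024,-0.07],"twist":0.8},{"travel":[0,0.024,-0.07],"twist":0.8}]'
python3 - <<'E'
from h import *
from scipy.spatial.transform import Rotation as R
np.set_printoptions(precision=4,suppress=True)
for n in['side','top']: cv2.imwrite(f'pics/{n}7.png',ctrl.get_image(n)[:,:,::-1])
s=ctrl.get_state();P=s['position'];M=R.from_rotvec(s['tool_rot']).as_matrix();print(P,'\n',M,s['ft_force'],s['time'],np.arctan2(P[0]-.617,-(P[1]-.0735)),np.hypot(P[0]-.617,P[1]-.0735))
y=np.radians(3.1)
f=lambda t:.095*np.array([np.sin(y-t),-np.cos(y-t),0])
for t in np.arange(0.8,1.31,.05):print(round(t,2),M.T@(f(t)-f(.8)))
s=cv2.imread('pics/side7.png')
cv2.imwrite('pics/n1.png',cv2.resize(s[80:230,210:360],None,fx=4,fy=4,interpolation=cv2.INTER_CUBIC))
E
```

```text
time: 14.02
position: [0.5533, 0.0046, 0.0658]
tool_rot: [0.638, 1.478, -0.641]
ft_force: [8.0, 0.5, -5.4]
grip_width: 0.188
[0.5536 0.0042 0.0658] 
 [[-0.0036  0.7297  0.6838]
 [-0.001   0.6838 -0.7297]
 [-1.     -0.0033 -0.0018]] [ 8.9319 -0.0987 -4.9946] 14.125 -0.7407534791574809 0.09387541034342899
0.8 [0. 0. 0.]
0.85 [ 0.     -0.0002 -0.0047]
0.9 [ 0.     -0.0002 -0.0095]
0.95 [ 0.      0.     -0.0142]
1.0 [ 0.      0.0005 -0.019 ]
1.05 [ 0.      0.0013 -0.0237]
1.1 [ 0.      0.0022 -0.0283]
1.15 [ 0.      0.0034 -0.0329]
1.2 [ 0.0001  0.0048 -0.0374]
1.25 [ 0.0001  0.0065 -0.0419]
1.3 [ 0.0001  0.0083 -0.0463]
```

View pics/n1.png

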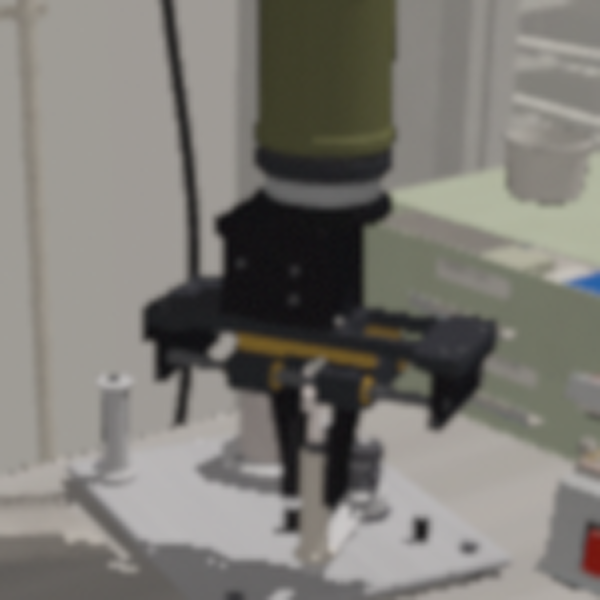

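```bash
python3 -m pendant '[{"travel":[0,0,-0.0095],"twist":0.1},{"travel":[0,0.0005,-0.019],"twist":0.2},{"travel":[0,0.002,-0.0285],"twist":0.3},{"travel":[0,0.0035,-0.033],"twist":0.35},{"travel":[0,0.0035,-0.033],"twist":0.35},{"travel":[0,0.0035,-0.033],"twist":0.35}]'
python3 - <<'E'
from h import *
from scipy.spatial.transform import Rotation as R
np.set_printoptions(precision=4,suppress=True)
s=ctrl.get_state();P=s['position'];M=R.from_rotvec(s['tool_rot']).as_matrix();print(P,'\n',M,s['ft_force'],s['time'],M.T@s['ft_force'],.054-np.arctan2(P[0]-.617,-(P[1]-.0735)),np.hypot(P[0]-.617,P[1]-.0735))
E
```

```text
time: 14.88
position: [0.5349, 0.0284, 0.0657]
tool_rot: [0.906, 1.372, -0.911]
ft_force: [7.3, -4.6, -2.8]
grip_width: 0.185
[0.5349 0.0284 0.0657] 
 [[-0.001   0.9204  0.3909]
 [-0.0034  0.3909 -0.9204]
 [-1.     -0.0022  0.0028]] [ 7.3457 -4.6476 -2.8079] 14.875 [2.8169 4.9508 7.1414] 1.1228373097500612 0.09367976861989138
```

```bash
python3 -m pendant '[{"travel":[0,0.0001,-0.002],"twist":0.02},{"travel":[0,0.0002,-0.004],"twist":0.04},{"travel":[0,0.0003,-0.006],"twist":0.06},{"travel":[0,0.0003,-0.006],"twist":0.06}]'
cat > r.py <<'E'
from h import *
from scipy.spatial.transform import Rotation as R
np.set_printoptions(precision=4,suppress=True)
s=ctrl.get_state();P=s['position'];M=R.from_rotvec(s['tool_rot']).as_matrix();print(P,'F tool',M.T@s['ft_force'],.054-np.arctan2(P[0]-.617,-(P[1]-.0735)),np.hypot(P[0]-.617,P[1]-.0735))
E
python3 r.py
```

```text
time: 15.38
position: [0.5335, 0.0312, 0.0657]
tool_rot: [0.951, 1.347, -0.959]
ft_force: [5.9, -5.1, -0.4]
grip_width: 0.19
[0.5335 0.0312 0.0657] F tool [0.4595 3.8314 6.7467] 1.155673045303628 0.09358785246318958
```

```bash
python3 -m pendant '[{"travel":[0,0.0002,-0.003],"twist":0.03},{"travel":[0,0.0004,-0.006],"twist":0.05},{"travel":[0,0.0006,-0.008],"twist":0.05},{"travel":[0,0.0006,-0.008],"twist":0.05}]'
python3 r.py
```

```text
time: 15.88
position: [0.5316, 0.0355, 0.0657]
tool_rot: [0.987, 1.325, -1.0]
ft_force: [3.8, -6.2, 1.2]
grip_width: 0.188
[0.5316 0.0355 0.0657] F tool [-1.1818  1.9031  7.044 ] 1.2057150265564462 0.09350147511516099
```

```bash
python3 -m pendant '[{"travel":[0,0.0002,-0.003],"twist":0},{"travel":[0,0.0004,-0.006],"twist":0},{"travel":[0,0.0006,-0.008],"twist":0},{"travel":[0,0.0006,-0.008],"twist":0}]'
python3 r.py
```

```text
time: 16.38
position: [0.5313, 0.036, 0.0657]
tool_rot: [0.985, 1.316, -1.007]
ft_force: [7.2, -13.6, -0.6]
grip_width: 0.188
[0.5313 0.036  0.0657] F tool [ 0.8311  3.0957 15.0429] 1.212468244229639 0.09353600450672359
```

```bash
python3 - <<'E'
from h import *
for n in['side','top']: cv2.imwrite(f'pics/{n}9.png',ctrl.get_image(n)[:,:,::-1])
s=cv2.imread('pics/side9.png')
cv2.imwrite('pics/p1.png',cv2.resize(s[80:230,210:360],None,fx=4,fy=4,interpolation=cv2.INTER_CUBIC))
E
python3 r.py
```

```text
[0.5313 0.036  0.0657] F tool [ 1.1856  3.9674 15.2434] 1.2122189735004925 0.0935227238089075
```

View pics/p1.png

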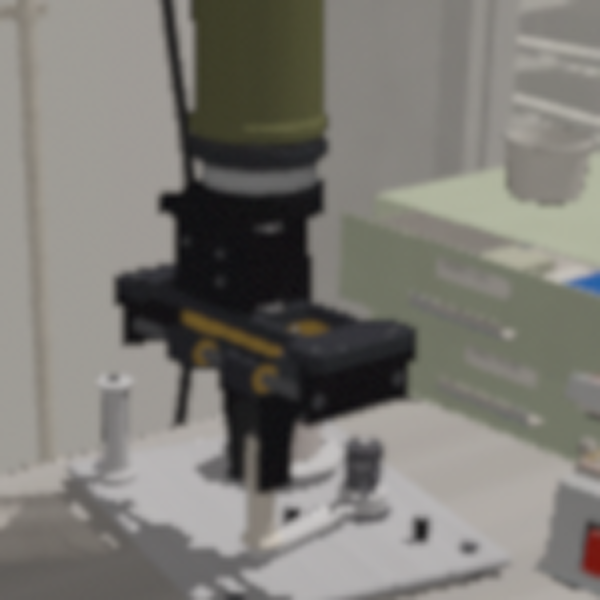

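View pics/top9.png

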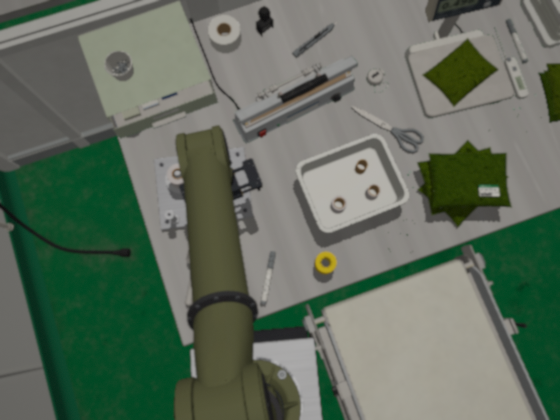

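The side view shows the arm bar up against the front stop pin at (290,513), with the gripper still on the roller. In the top view the roll sits on the platter at (178,174), and the tray with its other three rolls is where it was. Force is steady at 15 N, so I'll hand in.

```bash
python3 -c "
from bench import ctrl
ctrl.close_job()
print(ctrl.get_state()['time'])"; python3 r.py
```

```text
the job is handed in; nothing more can be done
the job is handed in; nothing more can be done
the job is handed in; nothing more can be done
```

The full label roll is on the unwinder spindle, down on the platter and released. The tension arm is held at its front stop with the gripper still closed on its guide roller. I handed the job in at about 16.5 s of the 64 s allowed.

**Roll:** I lifted it from the tray's far-left quarter. It slid down the spindle with no contact force until about 14 N at the platter. The pictures after release show it sitting on the platter, and the tray and its other three rolls look unmoved.

**Tension arm:** I gripped its guide roller and swung it forward until it stopped. The push then rose from about 7 N to 15 N while the tool moved only 0.5 mm. The angle worked out from the measured tool position is 1.21 rad (the stop is at 1.2), and the force stayed steady before hand-in.

**Checks that disagreed:**
- The two cameras differed by about 6 mm on the roll's position and 14 mm on the fixed guide roller's.
- The grip on the tension arm's guide roller read 16 mm instead of its 18 mm width.
- The tool position reading wandered by up to 3–4 mm just after moves.

No state reading was possible after hand-in, so the second after it is unchecked.

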